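# Run the locked length stop home along its bench rail

### The arm

A 6-joint arm with a two-finger parallel gripper is mounted at the origin on the work surface. World frame = base frame: x ahead of the robot, y to its left, z up, the work surface at z = 0. Lengths are in m, angles in rad, forces in N, time in s.
With the tool pointing down it reaches from about 0.325 to 0.925 m from the base axis. Payload 3.1 kg.
Tool frame: the origin (TCP) lies at the very end of the fingers, on their centre line; the grasp point (between the pads) lies 19 mm behind it; z points along the fingers, y is the direction in which the jaws open and shut (so a half turn about z gives the same grasp; the last joint's range is limited). The gripper opens to 85 mm and grips with 20 to 120 N. Pads are 22 mm wide; open, the fingers measure 114 mm over their backs; the gripper's body (76 mm by 85 mm) begins 54 mm behind the grasp point. The pads swing forward as they close: fully open they stand 13 mm farther back than shut.
Start: joints at [-1.324, 0.217, 1.613, -0, 1.311, -0.112], TCP at [0.219, -0.585, 0.196] pointing down, gripper open.
Joint ranges: [-2.75, 2.75], [-0.78, 2.1], [0.31, 2.55], [-1.13, 4.27], [0.13, 2.63], [-2.58, 2.58]. Speed limits (rad/s): [2.79, 2.79, 3.14, 3.14, 3.14, 3.14].

### API

Orientations are given as a rotation vector (axis times angle).
In Python, from plant import readout, vision, r gives the robot as it stands. The module is installed in compiled form; this text tells all that it offers.
- The arm moves only by the tool drive_tool, never from a script. Its argument "targets" is a list of rows, each an object of numbers: "rx", "ry", "rz": the turn, a rotation vector about the world's x, y, z in degrees; "dx", "dy", "dz": the shift along the world's x, y, z in cm; "claw": the closure in counts, from 0 (fully open) to 255 (shut). In form: [{"rx": .., "ry": .., "rz": .., "dx": .., "dy": .., "dz": .., "claw": ..}, ...]. A call has exactly 10 rows; each row shifts and turns the pose as measured when the row begins; what a row does not reach is not made up. A row lasts 1/10 s, in which the tool goes at most 50 mm and 8.59 degrees, less where a joint would pass 70% of its speed; a pose out of reach is approached as far as the arm can. A call is refused whole if a number of a shift passes 5 or a number of a turn 8.59, either way. A call with a gripper value outside its range is refused whole. The fingers move at their own pace and stop on an object; "force" is the grip in N (left out, the last holds). Time passes only in rows, so rows that do not move let the fingers close, or fill a call up. It gives the time, the measured TCP pose, the force and the opening at its end, in the units of the state.
- readout.read_state(): the state, without advancing time (a new reading comes with each control period).
- vision.capture(name): name is "side" or "top"; returns the picture (420x560x3 uint8, red, green, blue); there is no depth.
- vision.calibration(name): a dict with "camera_matrix" (3x3 intrinsics, pixels), "world_from_camera" (4x4, takes a point from camera to world coordinates). Camera axes: x right, y up, looking along -z (the intrinsics and any distortion apply to the point x, -y, -z); pixel columns grow to the right and rows downward; lengths in m; the calibration is good to about 2 mm. A picture is of the moment at which its call begins. calibration takes no time and is no camera call.
- r.job_done(): hands the job in, once; it reports no verdict.
The state is a dict: "time": time; "joints": joint angles; "joint_velocities": joint speeds; "joint_efforts": joint torques, N m; "tcp_pos": TCP position; "eef_rot": TCP orientation; "ft_force": force on the tool from outside, world axes, zero at the start; "moment": the same for the moment, N m; "opening": finger opening in m.
Only numpy, scipy, OpenCV 4.12 (cv2) and the standard library are available. Lean on these libraries where they do the work, as an engineer would, in place of code of your own. Each camera call takes 0.05 s, during which the arm holds its last target.

### The job

The sliding length stop is locked part-way along its bench rail. Press its square black lock button right down with closed fingertips and, keeping the button held down the whole way, push the carriage along the rail until it is fully home against the tall end stop; then let the button come back up so that the stop locks there, and move clear. Only press and push with the fingertips, taking nothing between the fingers, and leave the tin, the socket and the wrench where they are.

Things in the scene. Friction and masses are not known exactly. Their poses are not given: they have to be found in the camera images.
- rail: Bench rail fixed to the bench, at any yaw: dark steel bed plate 100 (x) x 320 (y) x 10 mm with two aluminium bars, top 34 mm above the bench. Origin: centre of its underside. Its +y axis is the slide direction, toward a tall dark steel end stop block (90 x 24 mm, top 76 mm above the bench); the -y end has only a low thin plate (top 40 mm). Pale scale marks along its -x edge.
- stop_face (a point): Centre of the end stop's face that the carriage meets, 130 mm along rail +y from the rail's origin and 50 mm above the bench. Same axes as the rail.
- carriage (a joint): Position of the carriage along the rail, m: 0 at the low-plate end, 0.170 hard against the end stop; starts between 0 and 0.06. Captive on the rail, cannot be lifted. With the lock right down it slides freely, at about 1 to 4 N; with the lock up it is held (with a few mm of play) between two of the steel rungs that join the rail bars, 15 mm apart.
- lock (a joint): Travel of the lock button, m: 0 when up and locked, 0.006 right down; the carriage is free only beyond about 0.004. It springs up by itself when let go and catches between two rungs. It starts to move at about 5 N and is right down at about 8 N, bottoming on a hard stop.
- lock_top (a point): Centre of the top of the lock button, a square black plastic button 46 (rail x) x 44 (rail y) mm on the carriage, its top 67 mm above the bench when up, 61 mm when pressed. It moves along with the carriage. Same axes as the rail.
- wall_top (a point): Middle of the top edge of the upright aluminium push wall on the carriage, just beyond the button on the end-stop side: 64 wide (rail x) x 14 thick (rail y) mm, top 93 mm above the bench, rising 26 mm above the unpressed button. Its face toward the button is 27 mm from the button's centre along rail +y, and a fingertip on the button can push against it. Same axes as the rail.
- tin_mid (a point): Centre of a closed round steel tin, 66 mm across, 44 mm high, standing loose on the bench beside the rail. Leave alone.
- socket_mid (a point): Centre of a round steel wrench socket, 30 mm across, 48 mm high, standing loose on the bench beside the rail. Leave alone.
- wrench_grip (a point): Grip of a steel open-ended wrench about 150 mm long lying loose on the bench beside the rail. Leave alone.
- carriage_mid (a point): Centre of the top of the carriage's aluminium saddle, 84 (rail x) x 90 (rail y) mm, top 57 mm above the bench. The button and push wall stand on it. A steel flag reaches out 64 mm from the rail's centre line on the rail's +x side. Same axes as the rail.

How it is judged:
On the way, in this order (a step that is already met when the one before it is completed fails the run):
1. the lock button is pressed down while the carriage is still away from the end stop (value of joint lock above 0.0045 m and value of joint carriage below 0.12 m), for 0.2 s.
2. the carriage reaches the end stop with the button still held down (value of joint carriage above 0.167 m and value of joint lock above 0.0025 m), for 0.05 s.
At the end, for the whole second after the job is handed in: The carriage stands within 3 mm of the end stop, the lock button is up again (within 1 mm), and tin, socket and wrench are at rest (value of joint carriage above 0.167 m and value of joint lock below 0.001 m and linear speed of each of tin, socket, wrench below 0.01 m/s); the robot touches nothing.
It fails at once if the button is let up part-way, before the carriage is home (distance of carriage_mid from where it was at the start of the episode above 0.015 m and value of joint carriage below 0.16 m and value of joint lock below 0.001 m).
It fails at once if the tin, socket or wrench is moved more than 15 mm or lifted (distance of any of tin_mid, socket_mid, wrench_grip from where it was at the start of the episode above 0.015 m).
It fails at once if the push wall, the button or the flag is taken between the fingers (the grasp point comes down to it) instead of being touched with the fingertips ((x of the grasp point in the frame of wall_top between -0.045 and 0.045 m and y of the grasp point in the frame of wall_top between -0.009 and 0.009 m and z of the grasp point in the frame of wall_top below 0.008 m) or (x of the grasp point in the frame of lock_top between -0.07 and 0.07 m and y of the grasp point in the frame of lock_top between -0.06 and 0.06 m and z of the grasp point in the frame of lock_top below 0.004 m)).
It also fails if it takes over 32 s, if anything falls off the work surface, if the arm or the gripper's body presses on something with over 40 N, if the wrist force passes 120 N, or if a joint passes its speed limit or range.

## Working session

There is one attempt and no reset: what is moved stays moved. The work goes in short steps, Python scripts to look and compute and a tool call to move; the robot and the scene stay as the last step left them, time stands still between calls to the robot, and variables do not carry over. Pictures are saved under pics/ and viewed, and the job is handed in when it is done.

Besides the shell and the picture viewer there is one more tool, called after "Request:" as a command line: name --argument value ..., lists and objects as JSON in quotes. drive_tool: Moves the arm, as the interface text tells. Its arguments: {"type":"object","properties":{"targets":{"type":"array"},"force":{"type":"number"}},"required":["targets"]}

```bash
mkdir -p pics; python3 - <<'E'
from plant import readout, vision, r
import cv2,numpy as np
np.set_printoptions(precision=4,suppress=True)
for n in("top","side"):
    im=vision.capture(n); cv2.imwrite(f"pics/{n}0.png",im[:,:,::-1])
    print(vision.calibration(n))
print(readout.read_state())
E
```

```text
{'camera_matrix': array([[508.2337,   0.    , 278.6768],
       [  0.    , 508.2337, 203.2367],
       [  0.    ,   0.    ,   1.    ]]), 'world_from_camera': array([[-0.0254,  0.9861, -0.1645,  0.4549],
       [-0.9997, -0.026 , -0.001 ,  0.0051],
       [-0.0053,  0.1644,  0.9864,  0.7747],
       [ 0.    ,  0.    ,  0.    ,  1.    ]])}
{'camera_matrix': array([[542.6859,   0.    , 274.6017],
       [  0.    , 542.6859, 206.4599],
       [  0.    ,   0.    ,   1.    ]]), 'world_from_camera': array([[ 0.8301,  0.3278, -0.4511,  0.2352],
       [-0.5576,  0.4732, -0.6821, -0.5069],
       [-0.0101,  0.8177,  0.5756,  0.5325],
       [ 0.    ,  0.    ,  0.    ,  1.    ]])}
{'time': 0.1, 'joints': array([-1.3242,  0.2177,  1.6148, -0.    ,  1.3114, -0.1122]), 'joint_velocities': array([ 0.0003, -0.0027, -0.0029, -0.0004, -0.0006, -0.0009]), 'joint_efforts': array([ -0.001 , -39.8077, -30.4973,  -0.0003,   0.0042,   0.    ]), 'tcp_pos': array([ 0.2193, -0.5844,  0.1946]), 'eef_rot': array([-3.089 , -0.5601,  0.0003]), 'ft_force': array([ 0.4655, -0.3746, -0.1203]), 'moment': array([-0.0243,  0.0302,  0.0224]), 'opening': 0.08540513618560862}
```

View pics/top0.png

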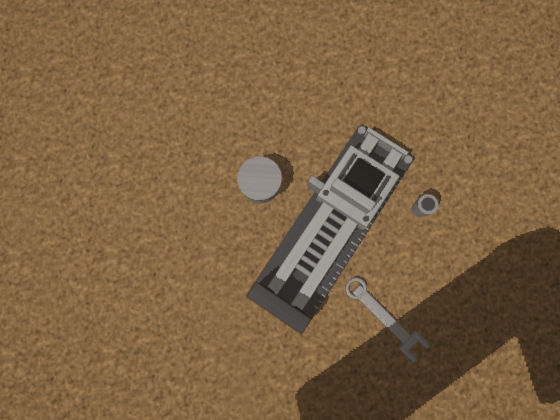

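View pics/side0.png

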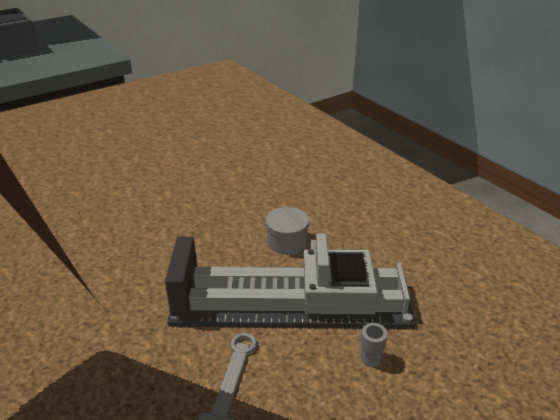

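The top view shows the button at about (364,178), the end stop at about (279,307), the tin at (260,178), the socket at (428,204) and the wrench from (355,288) to (412,348). In the side view the button is at about (348,267) and the end stop at about (182,277). Next I measure these.

```bash
cat > h.py <<'E'
from plant import readout, vision, r
import cv2,numpy as np
np.set_printoptions(precision=4,suppress=True)
def ray(n,p,z):
    c=vision.calibration(n);K=c["camera_matrix"];T=c["world_from_camera"]
    d=np.linalg.inv(K)@[p[0],p[1],1.];d=T[:3,:3]@(d*[1,-1,-1]);o=T[:3,3]
    return o+d*(z-o[2])/d[2]
def blob(n,im,box,thr,z,lo=0):
    x0,y0,x1,y1=box; g=im.max(2)[y0:y1,x0:x1]
    m=((g<=thr)&(g>=lo)).astype(np.uint8)
    cs,_=cv2.findContours(m,cv2.RETR_EXTERNAL,cv2.CHAIN_APPROX_NONE)
    c=max(cs,key=cv2.contourArea)+[x0,y0]
    W=np.array([ray(n,q[0],z)[:2] for q in c])
    (cx,cy),s,a=cv2.minAreaRect((W*1000).astype(np.float32))
    print(n,box,cv2.minAreaRect(c)[0],cv2.contourArea(c),"world",cx,cy,"size",s,"ang",a)
    return np.array([cx,cy])/1000
E
python3 - <<'E'
from h import *
t=cv2.imread("pics/top0.png");s=cv2.imread("pics/side0.png")
for thr in(35,45,60): 
    blob("top",t,(335,150,395,205),thr,.067); blob("side",s,(328,250,372,287),thr,.067)
big=np.hstack([cv2.resize(t[110:340,235:450],None,fx=2.2,fy=2.2,interpolation=2)])
cv2.imwrite("pics/z.png",big)
cv2.imwrite("pics/zs.png",cv2.resize(s[220:340,150:430],None,fx=2.8,fy=2.8,interpolation=2))
E
```

```text
top (335, 150, 395, 205) (354.7500305175781, 184.75001525878906) 2.0 world 596.6299438476562 -102.74295806884766 size (8.9472017288208, 4.101982116699219) ang 42.17557907104492
side (328, 250, 372, 287) (347.6655578613281, 266.9862365722656) 865.5 world 600.9588012695312 -121.71073150634766 size (57.691627502441406, 43.16618728637695) ang 54.455718994140625
top (335, 150, 395, 205) (363.68408203125, 177.04693603515625) 813.0 world 607.4647827148438 -116.056396484375 size (44.341304779052734, 40.61164093017578) ang 54.79079818725586
side (328, 250, 372, 287) (347.7196960449219, 268.40521240234375) 946.5 world 599.596923828125 -123.02955627441406 size (61.66743087768555, 44.665740966796875) ang 53.80948257446289
top (335, 150, 395, 205) (363.6922912597656, 176.96153259277344) 845.5 world 607.5787353515625 -116.14244079589844 size (45.32282638549805, 41.7564697265625) ang 53.84534454345703
side (328, 250, 372, 287) (348.46795654296875, 269.0700378417969) 1100.5 world 598.85009765625 -123.07063293457031 size (63.39493942260742, 46.679443359375) ang 54.676475524902344
```

View pics/z.png

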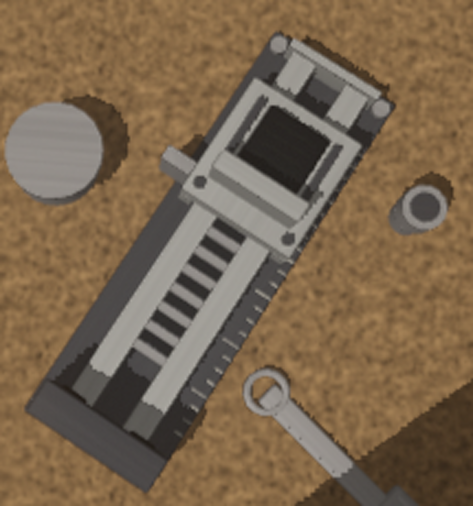

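View pics/zs.png

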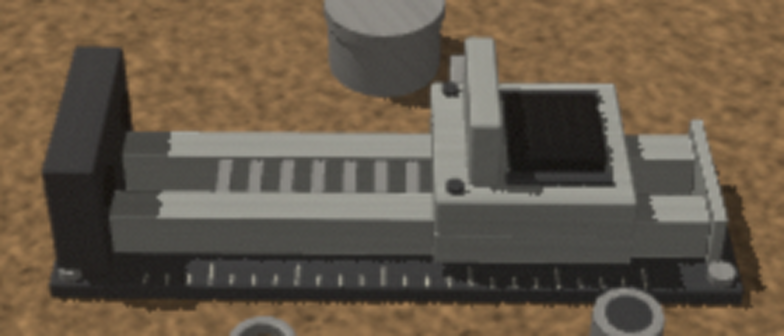

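```bash
python3 - <<'E'
from h import *
u=lambda a,b:(235+a/2.2-.27,110+b/2.2-.27)
P=lambda a,b,z:ray("top",u(a,b),z)
def an(nm,p,q): d=q-p; print(nm,np.degrees(np.arctan2(d[1],d[0])),np.linalg.norm(d),p,q)
es=[P(27,410,.076),P(150,492,.076),P(168,462,.076),P(48,380,.076)]
an("stop outer",es[0],es[1]);an("stop inner",es[3],es[2])
print("stop inner mid",(es[2]+es[3])/2)
an("bar L",P(203,203,.034),P(92,365,.034)); an("bar R",P(268,243,.034),P(158,404,.034))
w=[P(217,155,.093),P(308,208,.093)]
an("wall btn edge",*w); print("mid",(w[0]+w[1])/2)
c=[P(260,80,.057),P(360,146,.057),P(290,258,.057),P(185,195,.057)]
an("saddle",c[0],c[1]);an("saddle",c[1],c[2]);an("s",c[0],c[3]);print(np.mean(c,0))
# gradient-based line fit via bar mask
t=cv2.imread("pics/top0.png");g=t.max(2)
m=np.zeros_like(g);cv2.fillPoly(m,[np.array([u(*q) for q in[(215,200),(285,245),(150,410),(85,370)]],int)],1)
m=m*((g>140))
n,l,st,_=cv2.connectedComponentsWithStats(m)
for i in range(1,n):
    if st[i,4]>150:
        ys,xs=np.where(l==i);W=np.array([ray("top",(x,y),.034)[:2] for x,y in zip(xs,ys)])
        v=cv2.fitLine((W*1000).astype(np.float32),cv2.DIST_L2,0,.01,.01).ravel();print("bar",st[i,4],np.degrees(np.arctan2(v[1],v[0])),v)
# side
for a,b,z,nm in[((183,236),(193,236),.0,'')]:pass
s=lambda a,b:(150+a/2.8-.3,220+b/2.8-.3)
an("side plate edge",ray("side",s(740,298),.01),ray("side",s(52,293),.01))
an("side bar near top edge",ray("side",s(435,219),.034),ray("side",s(110,218),.034))
an("side stop top inner",ray("side",s(122,48),.076),ray("side",s(95,172),.076))
an("side button",ray("side",s(503,93),.067),ray("side",s(600,93),.067))
B=[ray("side",s(*q),.067) for q in[(503,93),(600,93),(607,170),(507,175)]]
print("side btn",np.mean(B,0),B)
# tin/socket/wrench
print(P(53,150,.044),P(427,206,.048),P(267,390,.005))
E
```

```text
stop outer -124.53081684542015 0.0897856606037984 [0.4452 0.0519 0.076 ] [ 0.3943 -0.0221  0.076 ]
stop inner -125.35392970636207 0.08863070449838896 [0.4631 0.0387 0.076 ] [ 0.4118 -0.0336  0.076 ]
stop inner mid [0.4374 0.0025 0.076 ]
bar L 143.88550486490774 0.1309496603195907 [ 0.5783 -0.0655  0.034 ] [0.4726 0.0116 0.034 ]
bar R 143.44789287612832 0.12930231272379408 [ 0.5502 -0.1078  0.034 ] [ 0.4463 -0.0308  0.034 ]
wall btn edge -122.53729567295036 0.06485593846329302 [ 0.5986 -0.0699  0.093 ] [ 0.5637 -0.1245  0.093 ]
mid [ 0.5811 -0.0972  0.093 ]
saddle -126.26796488616769 0.07849531257598417 [ 0.6561 -0.1045  0.057 ] [ 0.6097 -0.1678  0.057 ]
saddle 145.54187936566953 0.08805454777791892 [ 0.6097 -0.1678  0.057 ] [ 0.5371 -0.1179  0.057 ]
s 145.30139775144596 0.092456465813149 [ 0.6561 -0.1045  0.057 ] [ 0.5801 -0.0518  0.057 ]
[ 0.5957 -0.1105  0.057 ]
bar 159 54.683804 [  0.5781   0.816  563.2969 -93.8321]
bar 1970 -44.46198 [  0.7137  -0.7004 509.4843 -48.2612]
side plate edge 145.02550535270362 0.31326853659051096 [ 0.643  -0.2076  0.01  ] [ 0.3863 -0.028   0.01  ]
side bar near top edge 145.27594096254245 0.1497762705607213 [ 0.5441 -0.1082  0.034 ] [ 0.421  -0.0229  0.034 ]
side stop top inner -124.62276402383978 0.08733115045379662 [0.4623 0.0375 0.076 ] [ 0.4127 -0.0344  0.076 ]
side button -34.58126321825127 0.045842078406905996 [ 0.6    -0.0855  0.067 ] [ 0.6378 -0.1115  0.067 ]
side btn [ 0.6023 -0.1202  0.067 ] [array([ 0.6   , -0.0855,  0.067 ]), array([ 0.6378, -0.1115,  0.067 ]), array([ 0.6049, -0.1533,  0.067 ]), array([ 0.5663, -0.1306,  0.067 ])]
[0.6152 0.0341 0.044 ] [ 0.5701 -0.2113  0.048 ] [ 0.4534 -0.1064  0.005 ]
```

Request:
drive_tool --targets '[{"rx": 0,"ry": 0,"rz": -5.5,"dx": 2,"dy": 2.4,"dz": 0,"claw": 255},{"rx": 0,"ry": 0,"rz": -5.5,"dx": 2,"dy": 2.4,"dz": 0,"claw": 255},{"rx": 0,"ry": 0,"rz": -5.5,"dx": 2,"dy": 2.4,"dz": 0,"claw": 255},{"rx": 0,"ry": 0,"rz": -5.5,"dx": 2,"dy": 2.4,"dz": 0,"claw": 255},{"rx": 0,"ry": 0,"rz": -5.5,"dx": 2,"dy": 2.4,"dz": 0,"claw": 255},{"rx": 0,"ry": 0,"rz": -5.5,"dx": 2,"dy": 2.4,"dz": 0,"claw": 255},{"rx": 0,"ry": 0,"rz": -5.5,"dx": 2,"dy": 2.4,"dz": 0,"claw": 255},{"rx": 0,"ry": 0,"rz": -5.5,"dx": 2,"dy": 2.4,"dz": 0,"claw": 255},{"rx": 0,"ry": 0,"rz": -5.5,"dx": 2,"dy": 2.4,"dz": 0,"claw": 255},{"rx": 0,"ry": 0,"rz": -5.5,"dx": 2,"dy": 2.4,"dz": 0,"claw": 255}]' --force 60

```text
time: 1.1
tcp_pos: [0.42, -0.3341, 0.1877]
eef_rot: [-2.967, 0.998, 0.006]
ft_force: [0.3, -0.5, 0.5]
opening: -0.0001
```

Request:
drive_tool --targets '[{"rx": 0,"ry": 0,"rz": 1,"dx": 2,"dy": 2.5,"dz": -0.2,"claw": 255},{"rx": 0,"ry": 0,"rz": 1,"dx": 2,"dy": 2.5,"dz": -0.2,"claw": 255},{"rx": 0,"ry": 0,"rz": 0,"dx": 2,"dy": 2.5,"dz": -0.2,"claw": 255},{"rx": 0,"ry": 0,"rz": 0,"dx": 2,"dy": 2.5,"dz": -0.2,"claw": 255},{"rx": 0,"ry": 0,"rz": 0,"dx": 2,"dy": 2.5,"dz": -0.2,"claw": 255},{"rx": 0,"ry": 0,"rz": 0,"dx": 2,"dy": 2.5,"dz": -0.2,"claw": 255},{"rx": 0,"ry": 0,"rz": 0,"dx": 2,"dy": 2.5,"dz": -0.2,"claw": 255},{"rx": 0,"ry": 0,"rz": 0,"dx": 2,"dy": 2.5,"dz": -0.2,"claw": 255},{"rx": 0,"ry": 0,"rz": 0,"dx": 1,"dy": 1.5,"dz": -0.2,"claw": 255},{"rx": 0,"ry": 0,"rz": 0,"dx": 0,"dy": 0,"dz": 0,"claw": 255}]'

```text
time: 2.1
tcp_pos: [0.5938, -0.1036, 0.1632]
eef_rot: [-2.984, 0.939, 0.02]
ft_force: [-1.0, -0.7, -0.1]
opening: 0.0
```

```bash
python3 - <<'E'
from h import *
print(readout.read_state())
for n in("top","side"): cv2.imwrite(f"pics/{n}1.png",vision.capture(n)[:,:,::-1])
E
```

```text
{'time': 2.1, 'joints': array([-0.2966,  0.2073,  1.6882,  0.0138,  1.2591,  1.8798]), 'joint_velocities': array([-0.0049,  0.0051,  0.0041, -0.0266,  0.0047, -0.0052]), 'joint_efforts': array([  0.6162, -38.425 , -29.9452,   0.1925,  -0.0258,   0.0921]), 'tcp_pos': array([ 0.5938, -0.1036,  0.1632]), 'eef_rot': array([-2.9841,  0.9393,  0.0203]), 'ft_force': array([-0.9984, -0.6888, -0.131 ]), 'moment': array([-0.0494,  0.0129, -0.0033]), 'opening': 3.5827056464468315e-05}
```

View pics/side1.png

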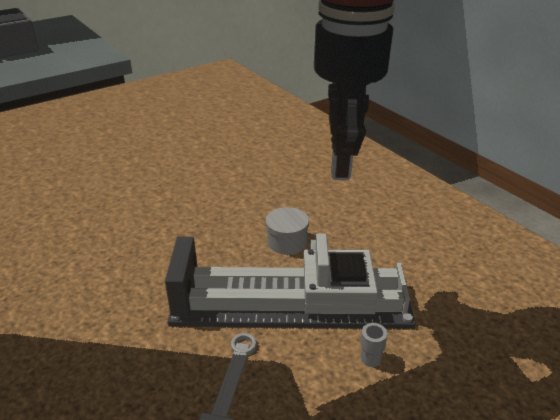

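The picture shows the closed fingertips at (342,179), above the button, with the yaw in line with the rail. I correct the xy position and go down.

Request:
drive_tool --targets '[{"rx": 0,"ry": 0,"rz": 0,"dx": 0.3,"dy": -0.6,"dz": -0.5,"claw": 255},{"rx": 0,"ry": 0,"rz": 0,"dx": 0.1,"dy": -0.1,"dz": -1,"claw": 255},{"rx": 0,"ry": 0,"rz": 0,"dx": 0,"dy": 0,"dz": -1,"claw": 255},{"rx": 0,"ry": 0,"rz": 0,"dx": 0,"dy": 0,"dz": -1,"claw": 255},{"rx": 0,"ry": 0,"rz": 0,"dx": 0,"dy": 0,"dz": -1,"claw": 255},{"rx": 0,"ry": 0,"rz": 0,"dx": 0,"dy": 0,"dz": -1,"claw": 255},{"rx": 0,"ry": 0,"rz": 0,"dx": 0,"dy": 0,"dz": -0.8,"claw": 255},{"rx": 0,"ry": 0,"rz": 0,"dx": 0,"dy": 0,"dz": -0.5,"claw": 255},{"rx": 0,"ry": 0,"rz": 0,"dx": 0,"dy": 0,"dz": 0,"claw": 255},{"rx": 0,"ry": 0,"rz": 0,"dx": 0,"dy": 0,"dz": 0,"claw": 255}]'

```text
time: 3.2
tcp_pos: [0.5932, -0.117, 0.0872]
eef_rot: [-2.983, 0.951, 0.027]
ft_force: [0.2, 0.4, 0.3]
opening: 0.0001
```

```bash
python3 - <<'E'
from h import *
s=readout.read_state();print(s['tcp_pos'],s['eef_rot'],s['ft_force'])
im=vision.capture("side")[:,:,::-1]
c=vision.calibration("side");T=np.linalg.inv(c["world_from_camera"])
q=T[:3,:3]@s['tcp_pos']+T[:3,3];p=c["camera_matrix"]@(q*[1,-1,-1]);print(p[:2]/p[2])
cv2.imwrite("pics/s2.png",cv2.resize(im[170:340,150:430],None,fx=2.8,fy=2.8,interpolation=2))
E
```

```text
[ 0.5932 -0.117   0.0872] [-2.9828  0.9514  0.0273] [0.2102 0.3684 0.2681]
[341.5038 255.8186]
```

View pics/s2.png

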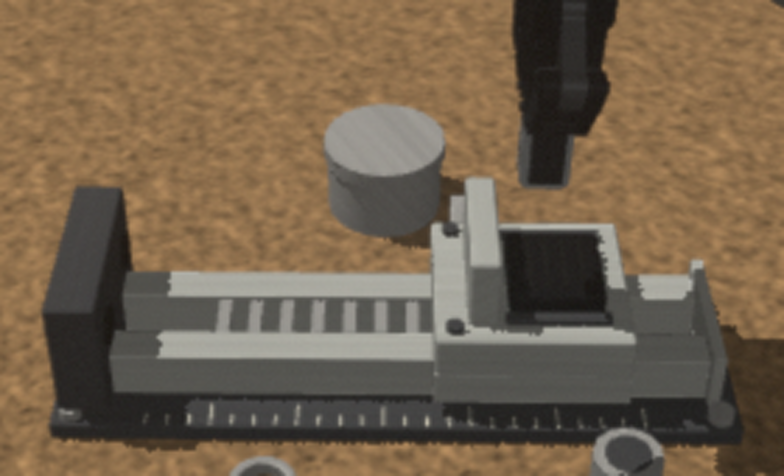

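```bash
python3 - <<'E'
from h import *
def proj(n,X):
    c=vision.calibration(n);T=np.linalg.inv(c["world_from_camera"])
    q=T[:3,:3]@X+T[:3,3];p=c["camera_matrix"]@(q*[1,-1,-1]);return p[:2]/p[2]
print(proj("side",np.array([.5938,-.1036,.1632])),proj("top",np.array([.5938,-.1036,.1632])))
s=readout.read_state();print(s)
for n in("side","top"):
    print(proj(n,s['tcp_pos']))
    im=vision.capture(n)[:,:,::-1].copy()
    cv2.drawMarker(im,tuple(int(round(v)) for v in proj(n,s['tcp_pos'])),(0,0,255),0,8,1)
    x,y=(250,170) if n=="side" else(300,100)
    cv2.imwrite(f"pics/{n}3.png",cv2.resize(im[y:y+140,x:x+140],None,fx=4,fy=4,interpolation=2))
print(readout.read_state()['tcp_pos'])
E
python3 -c "
import cv2,numpy as np
cv2.imwrite('pics/c3.png',cv2.resize(np.hstack([cv2.imread('pics/side3.png'),cv2.imread('pics/top3.png')]),(800,400)))"
```

```text
[338.5651 201.0829] [366.676  171.3306]
{'time': 3.25, 'joints': array([-0.3166,  0.2972,  1.7318,  0.0116,  1.1302,  1.8667]), 'joint_velocities': array([-0.0003, -0.0063, -0.005 , -0.002 ,  0.0019, -0.0012]), 'joint_efforts': array([ -0.0393, -40.2745, -27.718 ,   0.0317,   0.0375,  -0.0001]), 'tcp_pos': array([ 0.5932, -0.117 ,  0.0873]), 'eef_rot': array([-2.9828,  0.9514,  0.0273]), 'ft_force': array([ 0.2502, -0.4482,  0.283 ]), 'moment': array([ 0.0175, -0.0788, -0.0418]), 'opening': 0.00016046439405198597}
[341.504  255.7675]
[367.2748 183.938 ]
[ 0.5936 -0.1171  0.0878]
```

View pics/c3.png

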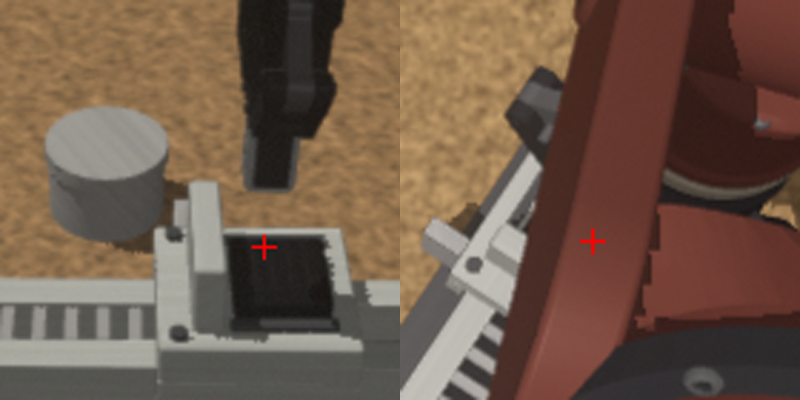

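```bash
python3 - <<'E'
from h import *
for z in(.087,.1,.11,.12): print(z,ray("side",(344.5,236.5),z))
for z in(.163,.18,.19,.2): print(z,ray("side",(342,179.5),z))
t=cv2.imread("pics/top1.png"); im=vision.capture("top")[:,:,::-1]
cv2.imwrite("pics/c4.png",np.hstack([t[:,160:],im[:,160:]]))
im=vision.capture("side")[:,:,::-1]; cv2.imwrite("pics/c5.png",im)
E
```

```text
0.087 [ 0.6218 -0.0887  0.087 ]
0.1 [ 0.6105 -0.1009  0.1   ]
0.11 [ 0.6018 -0.1103  0.11  ]
0.12 [ 0.5932 -0.1197  0.12  ]
0.163 [ 0.6283 -0.0684  0.163 ]
0.18 [ 0.6102 -0.0886  0.18  ]
0.19 [ 0.5996 -0.1005  0.19  ]
0.2 [ 0.5889 -0.1123  0.2   ]
```

View pics/c4.png

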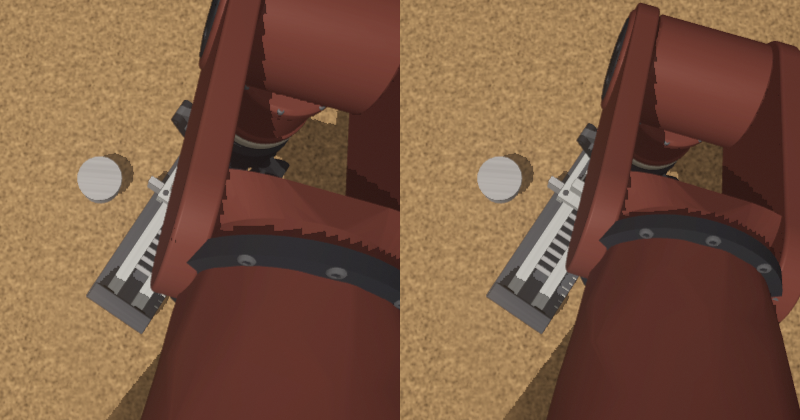

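View pics/c5.png

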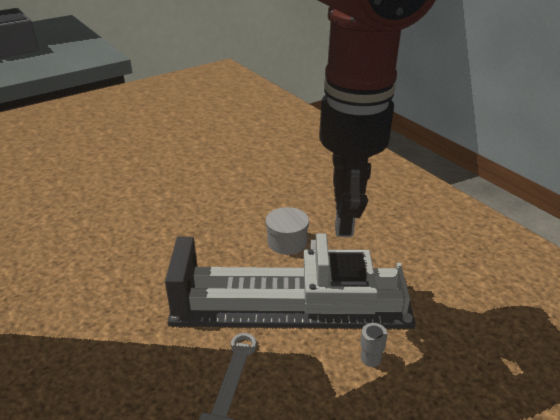

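```bash
python3 - <<'E'
from h import *
def proj(n,X):
    c=vision.calibration(n);T=np.linalg.inv(c["world_from_camera"])
    q=T[:3,:3]@X+T[:3,3];p=c["camera_matrix"]@(q*[1,-1,-1]);return p[:2]/p[2]
xh=np.array([.5736,.8192,0])
for nm,t in(("z.163",np.array([.5938,-.1036,.1632])),("z.087",np.array([.5932,-.117,.0872]))):
  for h in(.04,.06,.08,.1):
    for o in (0,.025):
      print(nm,h,o,*[proj("top",t+[0,0,h+o]+k*xh) for k in(-.05,.05)])
im=cv2.imread("pics/top1.png");im2=cv2.imread("pics/c4.png")
cv2.imwrite("pics/z6.png",np.hstack([cv2.resize(im[90:200,320:460],None,fx=2.8,fy=2.8,interpolation=2),cv2.resize(im2[90:200,560:700],None,fx=2.8,fy=2.8,interpolation=2)]))
E
```

```text
z.163 0.04 0 [409.5963 186.9398] [335.8315 140.4065]
z.163 0.04 0.025 [415.2725 182.4679] [338.2015 133.9843]
z.163 0.06 0 [414.0974 183.3937] [337.7111 135.3131]
z.163 0.06 0.025 [420.1886 178.5948] [340.2514 128.4294]
z.163 0.08 0 [418.926  179.5895] [339.7252 129.8554]
z.163 0.08 0.025 [425.4795 174.4265] [342.4548 122.4587]
z.163 0.1 0 [424.1193 175.4981] [341.8886 123.9929]
z.163 0.1 0.025 [431.1897 169.9279] [344.8295 116.0237]
z.087 0.04 0 [405.3604 198.6595] [339.9462 157.1885]
z.087 0.04 0.025 [410.1988 195.1748] [342.1978 152.161 ]
z.087 0.06 0 [409.2011 195.8933] [341.7337 153.1972]
z.087 0.06 0.025 [414.3502 192.1849] [344.1277 147.8518]
z.087 0.08 0 [413.2875 192.9503] [343.6338 148.9546]
z.087 0.08 0.025 [418.7782 188.9958] [346.1841 143.2602]
z.087 0.1 0 [417.6438 189.8128] [345.6575 144.4361]
z.087 0.1 0.025 [423.5111 185.587 ] [348.3799 138.3574]
```

View pics/z6.png

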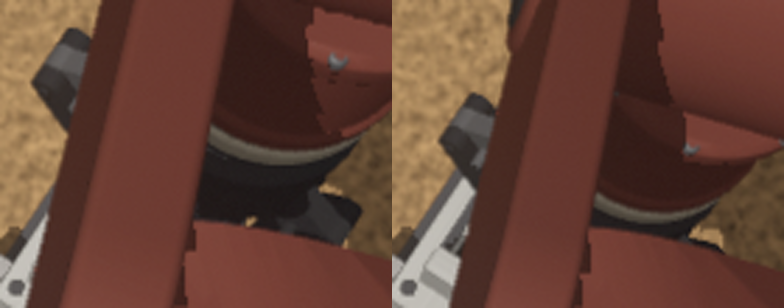

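The side view puts the visible tip at zoomed (545,185). Read at the reported xy, that is about 31 mm higher than the reported TCP z. The two cameras agree about the rail, so I don't trust the reported z and will come down guarded by force. I also shift about 8 mm sideways.

Request:
drive_tool --targets '[{"rx": 0,"ry": 0,"rz": 0,"dx": 0.5,"dy": 0.7,"dz": 0,"claw": 255},{"rx": 0,"ry": 0,"rz": 0,"dx": 0,"dy": 0,"dz": 0,"claw": 255},{"rx": 0,"ry": 0,"rz": 0,"dx": 0,"dy": 0,"dz": -0.3,"claw": 255},{"rx": 0,"ry": 0,"rz": 0,"dx": 0,"dy": 0,"dz": -0.3,"claw": 255},{"rx": 0,"ry": 0,"rz": 0,"dx": 0,"dy": 0,"dz": -0.3,"claw": 255},{"rx": 0,"ry": 0,"rz": 0,"dx": 0,"dy": 0,"dz": -0.3,"claw": 255},{"rx": 0,"ry": 0,"rz": 0,"dx": 0,"dy": 0,"dz": -0.3,"claw": 255},{"rx": 0,"ry": 0,"rz": 0,"dx": 0,"dy": 0,"dz": -0.2,"claw": 255},{"rx": 0,"ry": 0,"rz": 0,"dx": 0,"dy": 0,"dz": 0,"claw": 255},{"rx": 0,"ry": 0,"rz": 0,"dx": 0,"dy": 0,"dz": 0,"claw": 255}]'

```text
time: 4.45
tcp_pos: [0.5993, -0.1095, 0.0698]
eef_rot: [-2.983, 0.951, 0.024]
ft_force: [-0.1, -0.3, -0.5]
opening: 0.0001
```

```bash
cat >> h.py <<'E'
def look(n,x,y,w,h,f,out):
    im=vision.capture(n)[:,:,::-1]
    cv2.imwrite(out,cv2.resize(im[y:y+h,x:x+w],None,fx=f,fy=f,interpolation=2))
def st():
    s=readout.read_state();d=s['tcp_pos'][:2]-[.4375,.002]
    print(s['time'],s['tcp_pos'],s['eef_rot'],s['ft_force'],"along",d@[-.8192,.5736],"lat",d@[.5736,.8192])
E
python3 - <<'E'
from h import *
st();look("side",250,170,180,140,4,"pics/a1.png");st()
E
```

```text
4.45 [ 0.5993 -0.1095  0.0698] [-2.9829  0.9514  0.0243] [-0.072  -0.3307 -0.4663] along -0.19655126826222097 lat 0.0014708847815077823
4.5 [ 0.5993 -0.1095  0.0698] [-2.9829  0.9514  0.0244] [ 0.0472 -0.0024 -0.2258] along -0.19651199324926513 lat 0.0014581970675916402
```

View pics/a1.png

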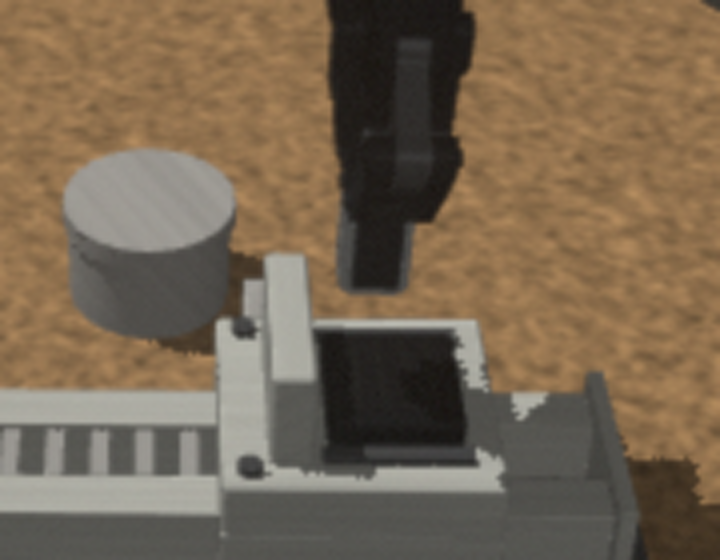

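The tip is at zoomed (373,290) and the button centre is about (398,388), so the tip is still about 30 mm above the button. There is no contact force and the clearance to the wall is about 7 mm. I go on down.

Request:
drive_tool --targets '[{"rx": 0,"ry": 0,"rz": 0,"dx": 0,"dy": 0,"dz": -0.3,"claw": 255},{"rx": 0,"ry": 0,"rz": 0,"dx": 0,"dy": 0,"dz": -0.3,"claw": 255},{"rx": 0,"ry": 0,"rz": 0,"dx": 0,"dy": 0,"dz": -0.3,"claw": 255},{"rx": 0,"ry": 0,"rz": 0,"dx": 0,"dy": 0,"dz": -0.3,"claw": 255},{"rx": 0,"ry": 0,"rz": 0,"dx": 0,"dy": 0,"dz": -0.3,"claw": 255},{"rx": 0,"ry": 0,"rz": 0,"dx": 0,"dy": 0,"dz": -0.3,"claw": 255},{"rx": 0,"ry": 0,"rz": 0,"dx": 0,"dy": 0,"dz": -0.2,"claw": 255},{"rx": 0,"ry": 0,"rz": 0,"dx": 0,"dy": 0,"dz": -0.2,"claw": 255},{"rx": 0,"ry": 0,"rz": 0,"dx": 0,"dy": 0,"dz": 0,"claw": 255},{"rx": 0,"ry": 0,"rz": 0,"dx": 0,"dy": 0,"dz": 0,"claw": 255}]'

```text
time: 5.5
tcp_pos: [0.5994, -0.1096, 0.0459]
eef_rot: [-2.983, 0.951, 0.024]
ft_force: [0.1, 0.2, -0.1]
opening: -0.0
```

```bash
python3 - <<'E'
from h import *
st();look("side",250,170,180,140,4,"pics/a2.png")
E
```

```text
5.5 [ 0.5994 -0.1096  0.0459] [-2.9829  0.9515  0.0241] [ 0.065   0.2088 -0.0565] along -0.19661093719301606 lat 0.001439621252660638
```

View pics/a2.png

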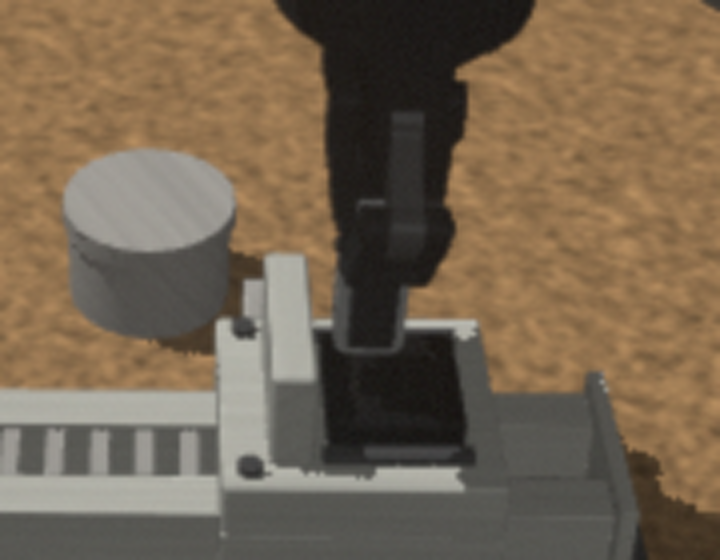

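```bash
python3 - <<'E'
from h import *
for z in(.046,.07,.077,.085):
    p=ray("side",(342.5,257.5),z);d=p[:2]-[.4375,.002];print(p,d@[-.8192,.5736],d@[.5736,.8192])
E
```

```text
[ 0.6252 -0.0844  0.046 ] -0.20334044689134675 0.03694302803322945
[ 0.606  -0.1052  0.07  ] -0.19953357983709255 0.00883000280979886
[ 0.6004 -0.1113  0.077 ] -0.19842324361293506 0.0006303704529650092
[ 0.594  -0.1182  0.085 ] -0.19715428792818365 -0.008740637954845167
```

Request:
drive_tool --targets '[{"rx": 0,"ry": 0,"rz": 0,"dx": 0,"dy": 0,"dz": -0.2,"claw": 255},{"rx": 0,"ry": 0,"rz": 0,"dx": 0,"dy": 0,"dz": -0.2,"claw": 255},{"rx": 0,"ry": 0,"rz": 0,"dx": 0,"dy": 0,"dz": -0.2,"claw": 255},{"rx": 0,"ry": 0,"rz": 0,"dx": 0,"dy": 0,"dz": -0.2,"claw": 255},{"rx": 0,"ry": 0,"rz": 0,"dx": 0,"dy": 0,"dz": 0,"claw": 255},{"rx": 0,"ry": 0,"rz": 0,"dx": 0,"dy": 0,"dz": -0.1,"claw": 255},{"rx": 0,"ry": 0,"rz": 0,"dx": 0,"dy": 0,"dz": -0.1,"claw": 255},{"rx": 0,"ry": 0,"rz": 0,"dx": 0,"dy": 0,"dz": 0,"claw": 255},{"rx": 0,"ry": 0,"rz": 0,"dx": 0,"dy": 0,"dz": 0,"claw": 255},{"rx": 0,"ry": 0,"rz": 0,"dx": 0,"dy": 0,"dz": 0,"claw": 255}]'

```text
time: 6.55
tcp_pos: [0.5997, -0.1097, 0.0355]
eef_rot: [-2.983, 0.951, 0.023]
ft_force: [0.4, 0.3, -0.4]
opening: 0.0001
```

```bash
python3 - <<'E'
from h import *
st();look("side",250,170,180,140,4,"pics/a3.png")
E
```

```text
6.55 [ 0.5997 -0.1097  0.0355] [-2.9829  0.9514  0.0227] [ 0.3659  0.2715 -0.4125] along -0.19695432495104467 lat 0.0015922461270414271
```

View pics/a3.png

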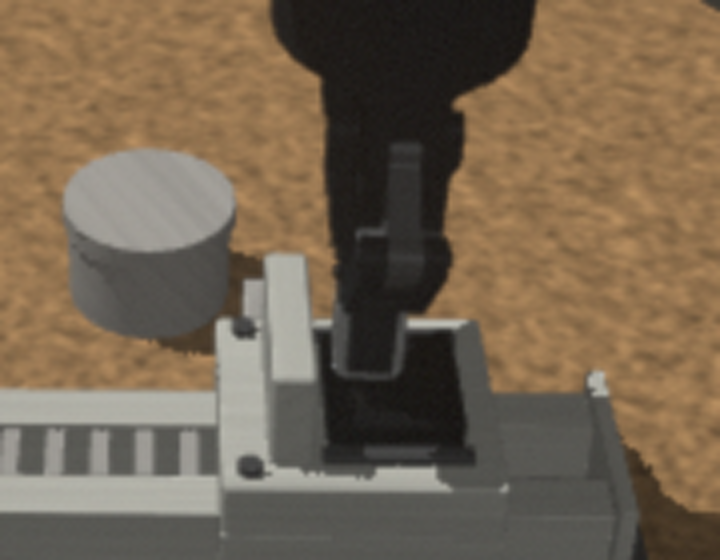

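The tip, at zoomed (368,376), is now a few millimetres above the button and still shows no contact. I press in 1 mm steps.

Request:
drive_tool --targets '[{"rx": 0,"ry": 0,"rz": 0,"dx": 0,"dy": 0,"dz": -0.1,"claw": 255},{"rx": 0,"ry": 0,"rz": 0,"dx": 0,"dy": 0,"dz": -0.1,"claw": 255},{"rx": 0,"ry": 0,"rz": 0,"dx": 0,"dy": 0,"dz": -0.1,"claw": 255},{"rx": 0,"ry": 0,"rz": 0,"dx": 0,"dy": 0,"dz": -0.1,"claw": 255},{"rx": 0,"ry": 0,"rz": 0,"dx": 0,"dy": 0,"dz": -0.1,"claw": 255},{"rx": 0,"ry": 0,"rz": 0,"dx": 0,"dy": 0,"dz": -0.1,"claw": 255},{"rx": 0,"ry": 0,"rz": 0,"dx": 0,"dy": 0,"dz": -0.1,"claw": 255},{"rx": 0,"ry": 0,"rz": 0,"dx": 0,"dy": 0,"dz": -0.1,"claw": 255},{"rx": 0,"ry": 0,"rz": 0,"dx": 0,"dy": 0,"dz": -0.1,"claw": 255},{"rx": 0,"ry": 0,"rz": 0,"dx": 0,"dy": 0,"dz": -0.1,"claw": 255}]'

```text
time: 7.6
tcp_pos: [0.6028, -0.1117, 0.0296]
eef_rot: [-2.985, 0.951, 0.013]
ft_force: [-1.8, -0.5, 5.3]
opening: -0.0002
```

```bash
python3 - <<'E'
from h import *
st()
E
```

```text
7.6 [ 0.6028 -0.1117  0.0296] [-2.9848  0.9513  0.0126] [-1.7727 -0.5194  5.3084] along -0.20064000863593429 lat 0.0016852472323967457
```

Request:
drive_tool --targets '[{"rx": 0,"ry": 0,"rz": 0,"dx": -0.05,"dy": 0.03,"dz": -0.15,"claw": 255},{"rx": 0,"ry": 0,"rz": 0,"dx": -0.05,"dy": 0.03,"dz": -0.15,"claw": 255},{"rx": 0,"ry": 0,"rz": 0,"dx": -0.05,"dy": 0.03,"dz": -0.15,"claw": 255},{"rx": 0,"ry": 0,"rz": 0,"dx": -0.05,"dy": 0.03,"dz": -0.15,"claw": 255},{"rx": 0,"ry": 0,"rz": 0,"dx": -0.05,"dy": 0.03,"dz": -0.15,"claw": 255},{"rx": 0,"ry": 0,"rz": 0,"dx": -0.05,"dy": 0.03,"dz": -0.2,"claw": 255},{"rx": 0,"ry": 0,"rz": 0,"dx": -0.05,"dy": 0.03,"dz": -0.2,"claw": 255},{"rx": 0,"ry": 0,"rz": 0,"dx": -0.05,"dy": 0.03,"dz": -0.2,"claw": 255},{"rx": 0,"ry": 0,"rz": 0,"dx": -0.05,"dy": 0.03,"dz": -0.2,"claw": 255},{"rx": 0,"ry": 0,"rz": 0,"dx": -0.05,"dy": 0.03,"dz": -0.2,"claw": 255}]'

```text
time: 8.6
tcp_pos: [0.6089, -0.1159, 0.0255]
eef_rot: [-2.991, 0.951, -0.025]
ft_force: [-2.5, -1.5, 8.9]
opening: 0.0
```

```bash
python3 - <<'E'
from h import *
st();look("side",250,170,180,140,4,"pics/a4.png")
E
```

```text
8.6 [ 0.6089 -0.1159  0.0255] [-2.9909  0.951  -0.0251] [-2.5441 -1.4754  8.9115] along -0.20806628928519544 lat 0.001778053171069559
```

View pics/a4.png

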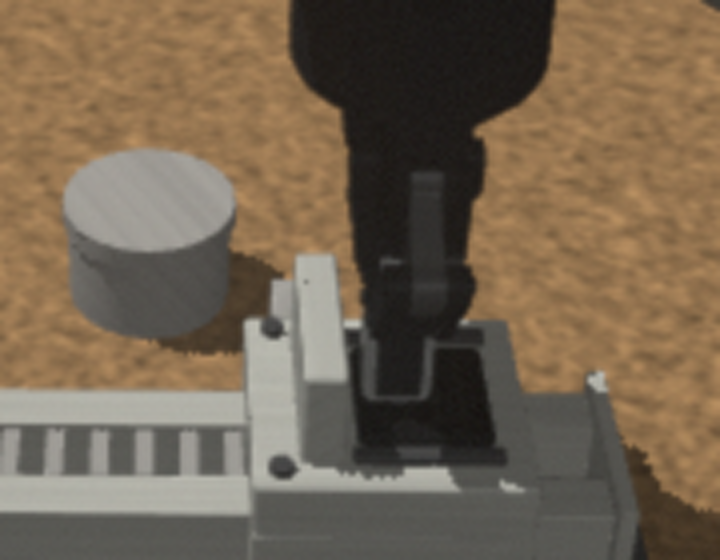

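The button is down: 8.9 N, with the tip at zoomed (398,395). The tip has drifted backward and dragged the freed carriage about 9 mm away from the end stop. I now push forward along the rail with a stronger downward bias.

Request:
drive_tool --targets '[{"rx": 0.1,"ry": 0.1,"rz": 0,"dx": -0.3,"dy": 0.2,"dz": -0.3,"claw": 255},{"rx": 0.1,"ry": 0.1,"rz": 0,"dx": -0.4,"dy": 0.28,"dz": -0.3,"claw": 255},{"rx": 0.1,"ry": 0.1,"rz": 0,"dx": -0.5,"dy": 0.35,"dz": -0.3,"claw": 255},{"rx": 0.1,"ry": 0.1,"rz": 0,"dx": -0.5,"dy": 0.35,"dz": -0.3,"claw": 255},{"rx": 0.1,"ry": 0.1,"rz": 0,"dx": -0.5,"dy": 0.35,"dz": -0.3,"claw": 255},{"rx": 0.1,"ry": 0.1,"rz": 0,"dx": -0.5,"dy": 0.35,"dz": -0.3,"claw": 255},{"rx": 0.1,"ry": 0.1,"rz": 0,"dx": -0.5,"dy": 0.35,"dz": -0.3,"claw": 255},{"rx": 0.1,"ry": 0.1,"rz": 0,"dx": -0.5,"dy": 0.35,"dz": -0.3,"claw": 255},{"rx": 0.1,"ry": 0.1,"rz": 0,"dx": -0.5,"dy": 0.35,"dz": -0.3,"claw": 255},{"rx": 0.1,"ry": 0.1,"rz": 0,"dx": -0.5,"dy": 0.35,"dz": -0.3,"claw": 255}]'

```text
time: 9.65
tcp_pos: [0.5934, -0.1044, 0.0259]
eef_rot: [2.991, -0.945, 0.106]
ft_force: [-0.6, -3.4, 10.8]
opening: 0.0001
```

```bash
python3 - <<'E'
from h import *
st();look("side",150,170,280,170,2.8,"pics/a5.png")
E
```

```text
9.65 [ 0.5934 -0.1044  0.0259] [ 2.9908 -0.9449  0.1062] [-0.6163 -3.4237 10.7767] along -0.18873178192289344 lat 0.0022945001755361127
```

View pics/a5.png

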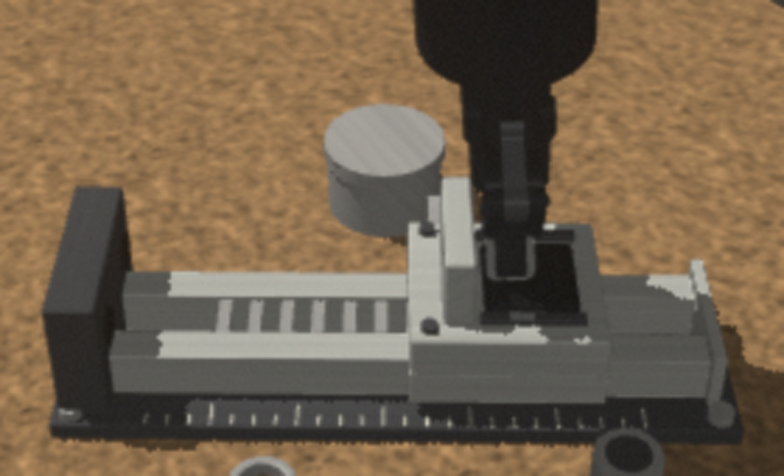

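The button is held at 10.8 N. The carriage moved forward with the wall at zoomed (457,235), but the tool has tilted about 4°, with the tip lagging. I correct the tilt and push harder.

Request:
drive_tool --targets '[{"rx": 0.5,"ry": 0.7,"rz": 0,"dx": -0.7,"dy": 0.5,"dz": -0.35,"claw": 255},{"rx": 0.5,"ry": 0.7,"rz": 0,"dx": -0.7,"dy": 0.5,"dz": -0.35,"claw": 255},{"rx": 0.5,"ry": 0.7,"rz": 0,"dx": -0.8,"dy": 0.56,"dz": -0.35,"claw": 255},{"rx": 0.5,"ry": 0.7,"rz": 0,"dx": -0.8,"dy": 0.56,"dz": -0.35,"claw": 255},{"rx": 0.5,"ry": 0.7,"rz": 0,"dx": -0.8,"dy": 0.56,"dz": -0.35,"claw": 255},{"rx": 0.5,"ry": 0.7,"rz": 0,"dx": -0.8,"dy": 0.56,"dz": -0.35,"claw": 255},{"rx": 0.5,"ry": 0.7,"rz": 0,"dx": -0.8,"dy": 0.56,"dz": -0.35,"claw": 255},{"rx": 0.5,"ry": 0.7,"rz": 0,"dx": -0.8,"dy": 0.56,"dz": -0.35,"claw": 255},{"rx": 0.5,"ry": 0.7,"rz": 0,"dx": -0.8,"dy": 0.56,"dz": -0.35,"claw": 255},{"rx": 0.5,"ry": 0.7,"rz": 0,"dx": -0.8,"dy": 0.56,"dz": -0.35,"claw": 255}]'

```text
time: 10.7
tcp_pos: [0.5504, -0.074, 0.0255]
eef_rot: [-2.977, 0.932, -0.006]
ft_force: [-1.9, -4.7, 13.4]
opening: 0.0
```

```bash
python3 - <<'E'
from h import *
st();look("side",150,170,280,170,2.8,"pics/a6.png")
E
```

```text
10.7 [ 0.5504 -0.074   0.0255] [-2.9771  0.9323 -0.0064] [-1.9297 -4.7242 13.3727] along -0.1360995456885752 lat 0.002490654544018631
```

View pics/a6.png

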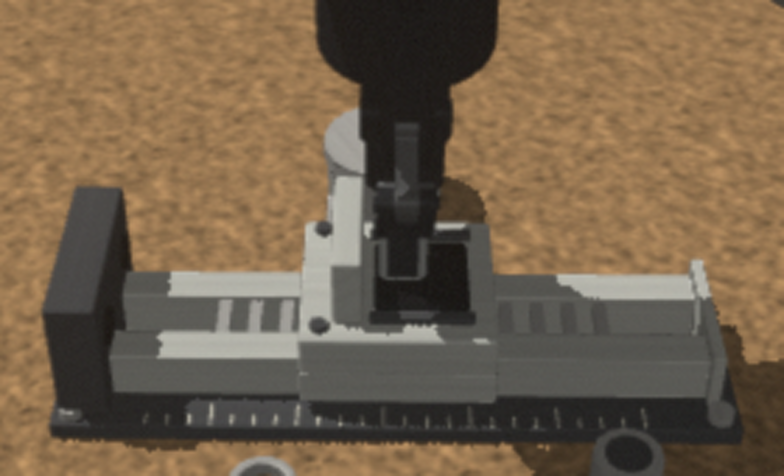

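Now about halfway, with the button at 13 N and the tilt removed. I carry on.

Request:
drive_tool --targets '[{"rx": 0.3,"ry": 0.4,"rz": 0,"dx": -0.8,"dy": 0.56,"dz": -0.35,"claw": 255},{"rx": 0.3,"ry": 0.4,"rz": 0,"dx": -0.8,"dy": 0.56,"dz": -0.35,"claw": 255},{"rx": 0.3,"ry": 0.4,"rz": 0,"dx": -0.8,"dy": 0.56,"dz": -0.35,"claw": 255},{"rx": 0.3,"ry": 0.4,"rz": 0,"dx": -0.8,"dy": 0.56,"dz": -0.35,"claw": 255},{"rx": 0.3,"ry": 0.4,"rz": 0,"dx": -0.8,"dy": 0.56,"dz": -0.35,"claw": 255},{"rx": 0.3,"ry": 0.4,"rz": 0,"dx": -0.8,"dy": 0.56,"dz": -0.35,"claw": 255},{"rx": 0.3,"ry": 0.4,"rz": 0,"dx": -0.8,"dy": 0.56,"dz": -0.35,"claw": 255},{"rx": 0.3,"ry": 0.4,"rz": 0,"dx": -0.8,"dy": 0.56,"dz": -0.35,"claw": 255},{"rx": 0.3,"ry": 0.4,"rz": 0,"dx": -0.8,"dy": 0.56,"dz": -0.35,"claw": 255},{"rx": 0.3,"ry": 0.4,"rz": 0,"dx": -0.8,"dy": 0.56,"dz": -0.35,"claw": 255}]'

```text
time: 11.75
tcp_pos: [0.5075, -0.0435, 0.0255]
eef_rot: [-2.976, 0.92, -0.007]
ft_force: [-2.2, -5.2, 15.4]
opening: 0.0001
```

```bash
python3 - <<'E'
from h import *
st();look("side",150,170,280,170,2.8,"pics/a7.png")
E
```

```text
11.75 [ 0.5075 -0.0435  0.0255] [-2.9756  0.9201 -0.0065] [-2.2177 -5.2139 15.4019] along -0.0834605687921911 lat 0.0028615011172585763
```

View pics/a7.png

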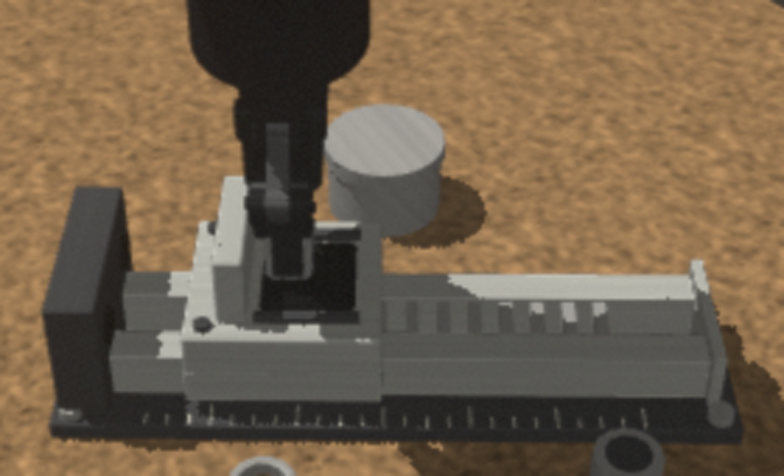

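The gap between the carriage front, at zoomed (190,340), and the end stop is about 35–40 mm. I do the last stretch and ease off at the end.

Request:
drive_tool --targets '[{"rx": 0.3,"ry": 0.4,"rz": 0,"dx": -0.8,"dy": 0.56,"dz": -0.35,"claw": 255},{"rx": 0.3,"ry": 0.4,"rz": 0,"dx": -0.8,"dy": 0.56,"dz": -0.35,"claw": 255},{"rx": 0.3,"ry": 0.4,"rz": 0,"dx": -0.8,"dy": 0.56,"dz": -0.35,"claw": 255},{"rx": 0.3,"ry": 0.4,"rz": 0,"dx": -0.8,"dy": 0.56,"dz": -0.35,"claw": 255},{"rx": 0.3,"ry": 0.4,"rz": 0,"dx": -0.8,"dy": 0.56,"dz": -0.35,"claw": 255},{"rx": 0.3,"ry": 0.4,"rz": 0,"dx": -0.7,"dy": 0.5,"dz": -0.35,"claw": 255},{"rx": 0.3,"ry": 0.4,"rz": 0,"dx": -0.6,"dy": 0.42,"dz": -0.35,"claw": 255},{"rx": 0.3,"ry": 0.4,"rz": 0,"dx": -0.6,"dy": 0.42,"dz": -0.35,"claw": 255},{"rx": 0.3,"ry": 0.4,"rz": 0,"dx": -0.6,"dy": 0.42,"dz": -0.35,"claw": 255},{"rx": 0.3,"ry": 0.4,"rz": 0,"dx": -0.6,"dy": 0.42,"dz": -0.35,"claw": 255}]'

```text
time: 12.8
tcp_pos: [0.4793, -0.0214, 0.0255]
eef_rot: [-2.979, 0.902, -0.025]
ft_force: [1.9, -7.1, 10.8]
opening: 0.0004
```

```bash
python3 - <<'E'
from h import *
st();look("side",150,170,280,170,2.8,"pics/a8.png")
E
```

```text
12.8 [ 0.4793 -0.0214  0.0255] [-2.979   0.9019 -0.0251] [ 1.8787 -7.0571 10.8074] along -0.04766119480455177 lat 0.00479714247079937
```

View pics/a8.png

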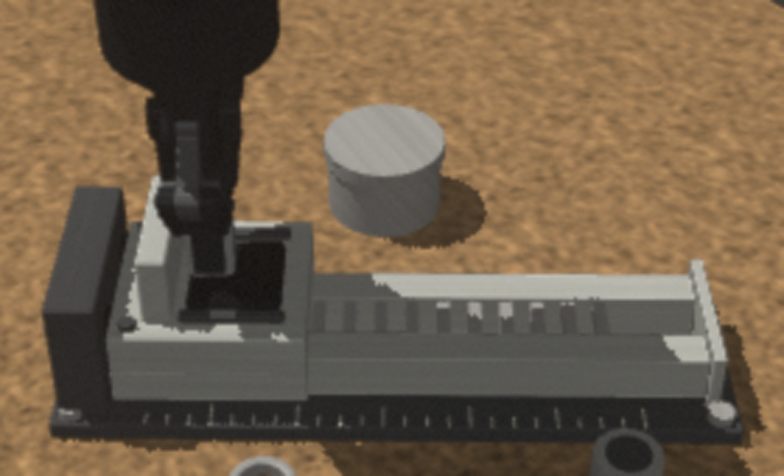

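The carriage looks home, with its front at about zoomed (112,340). I push one more second while holding the button down, to be sure.

Request:
drive_tool --targets '[{"rx": 0.2,"ry": 0.3,"rz": 0,"dx": -0.6,"dy": 0.42,"dz": -0.35,"claw": 255},{"rx": 0.2,"ry": 0.3,"rz": 0,"dx": -0.6,"dy": 0.42,"dz": -0.35,"claw": 255},{"rx": 0.2,"ry": 0.3,"rz": 0,"dx": -0.6,"dy": 0.42,"dz": -0.35,"claw": 255},{"rx": 0.2,"ry": 0.3,"rz": 0,"dx": -0.6,"dy": 0.42,"dz": -0.35,"claw": 255},{"rx": 0.2,"ry": 0.3,"rz": 0,"dx": -0.6,"dy": 0.42,"dz": -0.35,"claw": 255},{"rx": 0.2,"ry": 0.3,"rz": 0,"dx": -0.6,"dy": 0.42,"dz": -0.35,"claw": 255},{"rx": 0.2,"ry": 0.3,"rz": 0,"dx": -0.6,"dy": 0.42,"dz": -0.35,"claw": 255},{"rx": 0.2,"ry": 0.3,"rz": 0,"dx": -0.6,"dy": 0.42,"dz": -0.35,"claw": 255},{"rx": 0.2,"ry": 0.3,"rz": 0,"dx": -0.6,"dy": 0.42,"dz": -0.35,"claw": 255},{"rx": 0.2,"ry": 0.3,"rz": 0,"dx": -0.6,"dy": 0.42,"dz": -0.35,"claw": 255}]'

```text
time: 13.85
tcp_pos: [0.4819, -0.0191, 0.0264]
eef_rot: [-3.001, 0.881, -0.153]
ft_force: [4.3, -12.6, 7.1]
opening: 0.0004
```

```bash
python3 - <<'E'
from h import *
st();look("side",150,170,280,170,2.8,"pics/a9.png")
a,b=[cv2.imread(f"pics/{k}.png").astype(int) for k in("a8","a9")]
print("saddle strip diff",abs(a-b)[330:400,60:320].mean())
E
```

```text
13.85 [ 0.4819 -0.0191  0.0264] [-3.0014  0.8811 -0.1528] [  4.3245 -12.5909   7.0959] along -0.04849848113358463 lat 0.008140513743691595
saddle strip diff 2.143040293040293
```

View pics/a9.png

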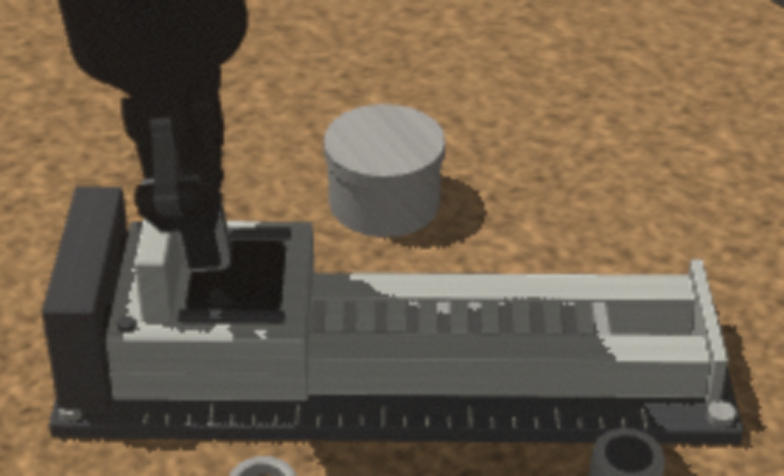

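The saddle did not move (its strip in the picture is unchanged) and the forward force rose to about 11 N along the rail. The carriage is therefore hard against the end stop. I let the button up, keeping a slight forward bias, then lift away.

Request:
drive_tool --targets '[{"rx": 0,"ry": 0,"rz": 0,"dx": -0.2,"dy": 0.14,"dz": 0.1,"claw": 255},{"rx": 0,"ry": 0,"rz": 0,"dx": -0.2,"dy": 0.14,"dz": 0.2,"claw": 255},{"rx": 0,"ry": 0,"rz": 0,"dx": -0.15,"dy": 0.1,"dz": 0.2,"claw": 255},{"rx": 0,"ry": 0,"rz": 0,"dx": -0.15,"dy": 0.1,"dz": 0.2,"claw": 255},{"rx": 0,"ry": 0,"rz": 0,"dx": -0.1,"dy": 0.07,"dz": 0.2,"claw": 255},{"rx": 0,"ry": 0,"rz": 0,"dx": -0.1,"dy": 0.07,"dz": 0.2,"claw": 255},{"rx": 0,"ry": 0,"rz": 0,"dx": 0,"dy": 0,"dz": 0.3,"claw": 255},{"rx": 0,"ry": 0,"rz": 0,"dx": 0,"dy": 0,"dz": 0.3,"claw": 255},{"rx": 0,"ry": 0,"rz": 0,"dx": 0,"dy": 0,"dz": 0.3,"claw": 255},{"rx": 0,"ry": 0,"rz": 0,"dx": 0.1,"dy": -0.07,"dz": 0.3,"claw": 255}]'

```text
time: 14.9
tcp_pos: [0.4819, -0.0184, 0.0497]
eef_rot: [-3.004, 0.879, -0.192]
ft_force: [-1.1, -0.2, 0.9]
opening: -0.0003
```

```bash
python3 - <<'E'
from h import *
st();look("side",150,170,280,170,2.8,"pics/b1.png")
E
```

```text
14.9 [ 0.4819 -0.0184  0.0497] [-3.0036  0.879  -0.1923] [-1.0765 -0.2377  0.9272] along -0.048099983372994995 lat 0.008739120093355686
```

View pics/b1.png

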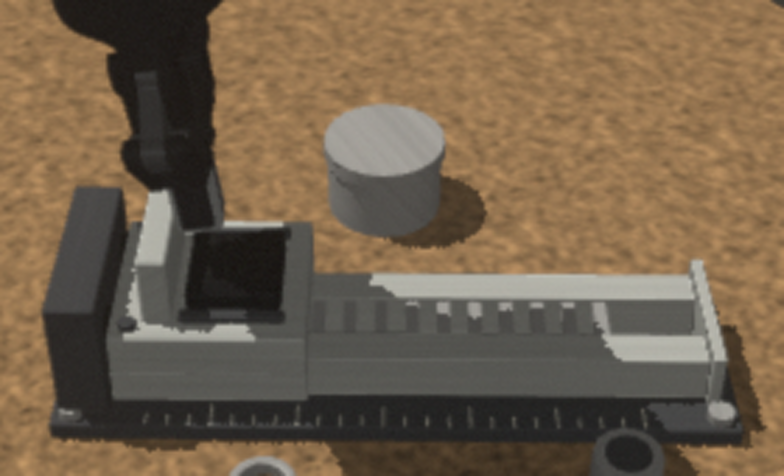

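The button looks up and the saddle is still at the end stop. I move clear.

Request:
drive_tool --targets '[{"rx": 0,"ry": 0,"rz": 0,"dx": 0.1,"dy": -0.07,"dz": 0.5,"claw": 255},{"rx": 0,"ry": 0,"rz": 0,"dx": 0.1,"dy": -0.07,"dz": 1,"claw": 255},{"rx": 0,"ry": 0,"rz": 0,"dx": 0,"dy": 0,"dz": 1,"claw": 255},{"rx": 0,"ry": 0,"rz": 0,"dx": 0,"dy": 0,"dz": 1.5,"claw": 255},{"rx": 0,"ry": 0,"rz": 0,"dx": 0,"dy": 0,"dz": 2,"claw": 255},{"rx": 0,"ry": 0,"rz": 0,"dx": 0,"dy": 0,"dz": 2,"claw": 255},{"rx": 0,"ry": 0,"rz": 0,"dx": 0,"dy": 0,"dz": 2,"claw": 255},{"rx": 0,"ry": 0,"rz": 0,"dx": 0,"dy": 0,"dz": 1,"claw": 255},{"rx": 0,"ry": 0,"rz": 0,"dx": 0,"dy": 0,"dz": 0,"claw": 255},{"rx": 0,"ry": 0,"rz": 0,"dx": 0,"dy": 0,"dz": 0,"claw": 255}]'

```text
time: 15.95
tcp_pos: [0.4801, -0.0171, 0.1685]
eef_rot: [-3.001, 0.878, -0.182]
ft_force: [0.4, -0.5, -0.5]
opening: 0.0
```

```bash
python3 - <<'E'
from h import *
st()
im=vision.capture("side")[:,:,::-1];cv2.imwrite("pics/b2f.png",im)
cv2.imwrite("pics/b2.png",cv2.resize(im[170:370,150:430],None,fx=2.8,fy=2.8,interpolation=2))
s=lambda a,b:(150+a/2.8-.3,170+b/2.8-.3)
d=abs(im.astype(int)-cv2.imread("pics/side0.png"))
print("tin/socket diff",d[210:245,265:305].mean(),d[322:360,360:388].mean(),d[335:352,230:258].mean())
E
```

```text
15.95 [ 0.4801 -0.0171  0.1685] [-3.0012  0.8783 -0.1825] [ 0.4324 -0.5349 -0.5226] along -0.045829970429136994 lat 0.00882751025302977
tin/socket diff 9.16952380952381 17.56986215538847 9.032913165266107
```

View pics/b2.png

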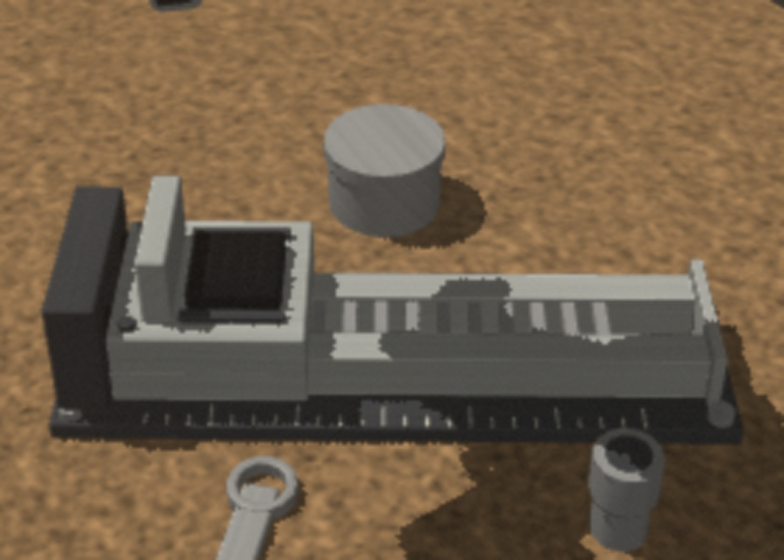

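```bash
python3 - <<'E'
from h import *
im=cv2.imread("pics/b2f.png");s0=cv2.imread("pics/side0.png")
a=blob("side",s0,(328,250,372,287),45,.067);b=blob("side",im,(213,248,256,285),45,.067)
print("moved",np.linalg.norm(a-b),"lat",(b-a)@[.5736,.8192],"rail", (b-a)@[-.8192,.5736])
E
python3 - <<'E'
import cv2,numpy as np
a=cv2.imread("pics/side0.png")[235:320,295:385];b=cv2.imread("pics/b2f.png")[235:320,180:270];c=None
p=cv2.imread("pics/a9.png");p=cv2.resize(p,(280,170),interpolation=cv2.INTER_AREA)[65:150,30:120]
cv2.imwrite("pics/cmp.png",cv2.resize(np.hstack([a,b,p]),None,fx=2.9,fy=4,interpolation=2))
E
```

```text
side (328, 250, 372, 287) (347.7196960449219, 268.40521240234375) 946.5 world 599.596923828125 -123.02955627441406 size (61.66743087768555, 44.665740966796875) ang 53.80948257446289
side (213, 248, 256, 285) (232.5, 268.5) 917.5 world 480.0534973144531 -39.18877029418945 size (59.872005462646484, 44.37777328491211) ang 54.976993560791016
moved 0.1460133836893437 lat 0.00011226242675779566 rail 0.14602104983825684
```

View pics/cmp.png

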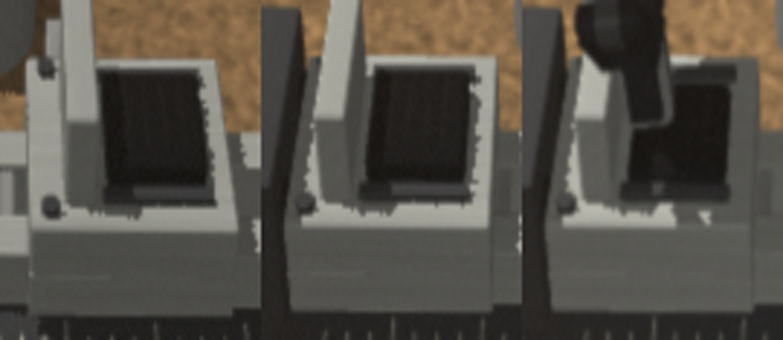

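The middle panel (now) shows the button standing up as in the left panel (start), unlike the pressed one on the right. The saddle is unchanged against the end stop. I hand in.

```bash
python3 -c "
from plant import r
print(r.job_done())"
```

```text
the job is handed in; nothing more can be done
None
```

I pressed the lock button down with closed fingertips and pushed the carriage along the rail to the end stop with the button held down. Then I let the button come up there, lifted clear and handed the job in at about 16 s; no verdict came back.

**Last checks**
- **Carriage home:** an extra second of pushing did not move the saddle, and the resistance rose to about 11 N along the rail. The saddle was in the same place in the picture after the button came up. The pictures put its net travel at 146 mm.
- **Button held down:** the upward force on the fingertips read 11–15 N during the push, with the tip height steady. It eased to about 7 N, with the button up to 1 mm higher, only once the carriage was home.
- **Button up again:** in the picture it stands as high as at the start, clearly above its pressed position.
- **Tin, socket and wrench:** they look unmoved in the side view. A pixel comparison with the first picture gave no clear answer, because the shadows had changed.
- **Arm clear:** the fingertips were well above everything, with no contact force (under 1 N).

**What disagreed**
- **TCP height:** the reported TCP height was about 31 mm lower than the tip seen in the camera. I relied on the pictures and the force reading for height instead.
- **Backward drag:** while I pressed, the tip drifted back and dragged the freed carriage about 9 mm the wrong way before the push.
- **Tool tilt:** the tool tilted up to about 7° against the wall near the end.

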